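# Seat a soil sample block on the measuring board and close the jaw on it

## Task

Push the reddish-brown sample block along the measuring board with your fingers until its long side is flush with the long ruled fence and its short side is flush with the fixed end wall, at the end away from the sliding jaw; then, only once the block is home, push the sliding jaw by its outer face along the fence until it touches the block. Only push: do not lift or tip the block, do not shove it along with the jaw, and do not grip the jaw or put your fingers on its dark inner plate. Leave everything else on the board and bench where it is, and finish with the hand clear.

Things in the scene. Friction and masses are not known exactly. Their poses are not given: they have to be found in the camera images.
- board: measuring board screwed to the bench: grey slab 220 mm (x) by 400 mm (y), top at z = 12 mm, with a ruled aluminium fence along its far edge and an end wall at its left end (seen from the robot); it never moves. Origin: centre of its underside, on the bench. x points from its front edge to the fence, y from the jaw (right) to the end wall (left)
- fence (a point): middle of the fence's front face at the slab's top: board x = +80, y = 0, z = 12 mm. The fence runs the slab's full length along y, 20 mm thick, 30 mm above the slab
- end_wall (a point): middle of the end wall's inner face at the slab's top: board x = +30, y = +165, z = 12 mm. The wall spans board x = -20 to +80 mm, is 20 mm thick and 45 mm above the slab
- block: the sample block on the board: reddish-brown slab with pale pitted top, 95 mm (its x) by 120 mm (its y, the long way), 40 mm high, 0.5 to 0.95 kg, ordinary sliding friction. Starts up to 15 degrees out of square, clear of fence, wall and jaw. Origin: centre of its underside; when home it is at board x = +32.5, y = +105 mm
- jaw (a joint): the sliding steel jaw at the right: its travel in m from fully open, growing towards the end wall (board +y), range 0 to 0.22, starts at 0 to 0.025. Gap from jaw face to end wall = 0.305 minus this, so it meets the 120 mm block, home, at 0.185. Slides stiffly (about 2.5 N plus 4 N per m/s) and stays where left
- jaw_face (a point): dark plate, 38 mm high, on the jaw's side towards the block. Origin: on its face, mid-width (board x = +30 mm), bottom edge, 1.5 mm above the slab; axes as the board's. The jaw is a steel wall 98 mm wide (x), 24 mm thick with the plate, 45 mm high; its outer face, to be pushed, lies 24 mm to -y of this origin. A foot of the jaw rides on the fence
- mortar: small round amber agate bowl, 50 mm across, 24 mm high, standing on the measuring board near its front left corner. Not part of the job, must stay put. Origin: centre of its underside
- pestle: small amber bar 60 x 13 x 13 mm lying on the measuring board near its front right corner. Not part of the job, must stay put. Origin: centre of its underside
- spatula: thin steel spatula 150 mm long lying on the bench in front of the board, to the right. Not part of the job, must stay put. Origin: centre of its underside
- white_block: bare white plaster block 100 x 80 x 34 mm, smaller than the sample block, on the bench to the right of the board. Not part of the job, must stay put. Origin: centre of its underside
- tube_rack: steel rack with glass tubes, 200 x 85 mm, 96 mm high, on the bench to the left of the board. Not part of the job, must stay put. Origin: centre of its underside
- vial_rack: flat blue rack 90 x 180 x 28 mm, full of small holes, on the bench behind the board. Not part of the job, must stay put. Origin: centre of its underside
- vial: clear glass vial 28 mm across, 55 mm high, on the bench near a front corner of the board (left or right). Not part of the job, must stay put. Origin: centre of its underside
- jar: amber glass jar 48 mm across, 60 mm high, on the bench near the other front corner of the board. Not part of the job, must stay put. Origin: centre of its underside
Not all that is in view belongs to the job. Leave any green or turquoise look-alike of the block alone.

How it is judged:
On the way, in this order (a step that is already met when the one before it is completed fails the run):
1. the block is home in the corner between fence and end wall (within 6 mm and 0.06 rad), the jaw still back near its start (x of block in the frame of board above 0.0265 m and y of block in the frame of board above 0.099 m and angle between the y axis of block and the y axis of board, either way round below 0.06 rad and value of joint jaw below 0.05 m), for 0.2 s.
2. the jaw has been slid up to the block (value of joint jaw above 0.182 m), for 0.2 s.
At the end, for the whole second after the job is handed in: the block lies flat and still on the board with its long side flush with the fence and its short side flush with the end wall (origin within 3 mm, within 0.03 rad), and the jaw is within 3 mm of the block (x of block in the frame of board above 0.0295 m and y of block in the frame of board above 0.102 m and angle between the y axis of block and the y axis of board, either way round below 0.03 rad and value of joint jaw above 0.182 m and z of block in the frame of board below 0.015 m and angle between block's own z axis and vertical below 0.04 rad and linear speed of block below 0.01 m/s); the robot touches nothing.
It fails at once if the block is lifted off the board or tipped (z of block in the frame of board above 0.02 m or angle between block's own z axis and vertical above 0.15 rad).
It fails at once if the jaw shoves the block before it is home at the end wall (contact force between jaw and block above 1 N and y of block in the frame of board below 0.097 m).
It fails at once if the fingers press on the jaw's dark inner plate (as in gripping it) (contact force between the fingers and jaw_c2 above 1 N or contact force between the fingers and jaw_c3 above 1 N).
It fails at once if another thing on the board or bench is displaced by more than 12 mm (distance of any of mortar, pestle, spatula, white_block, tube_rack, vial_rack, vial, jar from where it was at the start of the episode above 0.012 m).
It also fails if it takes over 58 s, if anything falls off the work surface, if the arm or the gripper's body presses on something with over 40 N, if the wrist force passes 120 N, or if a joint passes its speed limit or range.

## Robot

A 6-joint arm with a two-finger parallel gripper is mounted at the origin on the work surface. World frame = base frame: x ahead of the robot, y to its left, z up, the work surface at z = 0. Lengths are in m, angles in rad, forces in N, time in s.
With the tool pointing down it reaches from about 0.35 to 0.775 m from the base axis. Payload 5.5 kg.
Tool frame: the origin (TCP) lies at the very end of the fingers, on their centre line; the grasp point (between the pads) lies 19 mm behind it (r.hold_point_z is the distance from the TCP to the grasp point, in m); z points along the fingers, y is the line along which they close (so a half turn about z gives the same grasp; the last joint's range is limited). The gripper opens to 85 mm and grips with 20 to 120 N. Pads are 22 mm wide; open, the fingers measure 114 mm over their backs; the gripper's body (76 mm by 85 mm) begins 54 mm behind the grasp point. The pads swing forward as they close: fully open they stand 13 mm farther back than shut.
Start: joints at [1.064, 0.313, 0.046, 1.304, 0, 1.431], TCP at [0.206, 0.537, 0.231] pointing down, gripper open.
Joint ranges: [-2.76, 2.76], [-0.86, 1.69], [-1.03, 1.26], [-2.2, 2.34], [-1.47, 1.5], [-3.14, 3.14]. Speed limits (rad/s): [2.57, 2.57, 3.14, 3.14, 3.14, 3.14].

## Interface

Orientations are given as [roll, pitch, yaw] about the fixed x, y, z axes, in that order (R = Rz(yaw) Ry(pitch) Rx(roll)).
In Python, from plant import r gives the robot as it stands. The module is installed in compiled form; this text tells all that it offers.
- The arm moves only by the tool apply_moves, never from a script. Its argument "series" is a list of rows, each a list of 3 entries, a list of its own where there are three numbers: the turn, a rotation vector about the tool's x, y, z in degrees, then the shift along the tool's x, y, z in cm, then the closure, from 0 (fully open) to 1 (shut). In form: [[[wx, wy, wz], [x, y, z], grip], ...]. A call has 1 to 10 rows; each row is the pose to reach, as a shift and turn from the pose commanded when the call began, along the tool's axes at that moment; what a row does not reach only later rows make up. A row lasts 1/10 s, in which the tool goes at most 50 mm and 8.59 degrees, less where a joint would pass 70% of its speed; a pose out of reach is approached as far as the arm can. A call with a gripper value outside its range is refused whole. The fingers move at their own pace and stop on an object; "newtons" is the grip in N (left out, the last holds). Time passes only in rows, so rows that repeat a pose let the fingers close. It gives the time, the measured TCP pose, the force, the opening and the grip force at its end, in the units of the state.
- r.sense(): the state, without advancing time (a new reading comes with each control period).
- r.grab_frame(name): name is "side" or "top"; returns (picture, depth): 480x640x3 uint8, red, green, blue; 480x640 float32, m along the optical axis (not along the pixel's ray), 0 where there is no reading.
- r.camera_model(name): a dict with "K" (3x3 intrinsics, pixels), "k1" (the pictures are not rectified: a ray, as slopes to the right and down, at radius r is drawn at 1 + k1 r^2 times it, then the intrinsics apply), "xyz" and "attitude" of the camera in the world. Camera axes: x right, y down, z forward; pixel columns grow to the right and rows downward; lengths in m; the calibration is good to about 2 mm. A picture is of the moment at which its call begins. camera_model takes no time and is no camera call.
- r.hand_in(): hands the job in; it is judged then, once.
Trained networks look in the newest picture that a camera, given by its name, has taken for a name from the list of things; names that differ only in an ending like _2 or _b are one class to them, and where a whole thing is asked for, a point or a joint stands for the part that bears it (a point fixed in the world has none). Each returns a list of dicts, best first, with "conf" (0 to 1); they miss things now and then, are a little off and sometimes report something else, mostly with a low value. They report only what shows in the picture. A call takes as long as a camera call. They do not tell look-alikes from the thing itself.
- r.cut_out(camera, target): "pixels" (480x640 bool, what is visible of it) and "bbox" ([left, top, width, height] in pixels, round what is visible of it).
The state is a dict: "t": time; "qpos": joint angles; "joint_velocities": joint speeds; "joint_efforts": joint torques, N m; "position": TCP position; "ee_rot": TCP orientation; "wrist_force": force on the tool from outside, world axes, zero at the start; "wrist_torque": the same for the moment, N m; "grip_width": opening from 0.0 (shut) to 1.0 (fully open); "gripper_force": force on a finger pad.
Only numpy, scipy, OpenCV 4.12 (cv2) and the standard library are available. Lean on these libraries where they do the work, as an engineer would, in place of code of your own. Each camera call takes 0.05 s, during which the arm holds its last target. There are 200 camera calls.

## Working session

There is one attempt and no reset: what is moved stays moved. The work goes in short steps, Python scripts to look and compute and a tool call to move; the robot and the scene stay as the last step left them, time stands still between calls to the robot, and variables do not carry over. Pictures are saved under pics/ and viewed, at most 10 in all, crops included, and the job is handed in when it is done.

Besides the shell and the picture viewer there is one more tool, called after ">>>" by a JSON object that holds its "fn" and its "kwargs", one argument or row to a line. apply_moves: Moves the arm, as the interface text tells. Its arguments: {"type":"object","properties":{"series":{"type":"array","items":{"type":"array"}},"newtons":{"type":"number"}},"required":["series"]}

```bash
mkdir -p pics
cat > h.py <<'E'
import numpy as np, cv2
from plant import r
from scipy.spatial.transform import Rotation as Ro
def rot(c):
    a=np.array(c["attitude"]); 
    return a if a.shape==(3,3) else (Ro.from_euler('xyz',a).as_matrix() if a.size==3 else None)
def cloud(name,dep):
    c=r.camera_model(name);K=np.array(c["K"]);v,u=np.mgrid[:480,:640]
    d=np.stack([(u-K[0,2])/K[0,0],(v-K[1,2])/K[1,1]],-1);s=d.copy()
    for _ in range(8): s=d/(1+c["k1"]*(s**2).sum(-1,keepdims=True))
    P=np.concatenate([s,np.ones_like(s[...,:1])],-1)*dep[...,None]
    return P@rot(c).T+np.array(c["xyz"])
E
python3 - <<'E'
from h import *
for n in("top","side"):
    p,d=r.grab_frame(n);cv2.imwrite(f"pics/{n}0.png",p[...,::-1]);np.save(n+"0.npy",cloud(n,d))
    print(n,r.camera_model(n))
print(r.sense())
E
```

```text
top {'K': array([[436.93600453,   0.        , 321.54548707],
       [  0.        , 436.93600453, 235.30242672],
       [  0.        ,   0.        ,   1.        ]]), 'k1': 0.02667540875304001, 'xyz': array([ 0.43281694, -0.00593977,  0.96235972]), 'attitude': array([-3.01092283,  0.00551999, -1.59586004])}
side {'K': array([[505.83366781,   0.        , 316.33642689],
       [  0.        , 505.83366781, 239.70205938],
       [  0.        ,   0.        ,   1.        ]]), 'k1': 0.0427870211853172, 'xyz': array([ 0.13239908, -0.98600513,  0.71863983]), 'attitude': array([-2.13721689, -0.01942406, -0.39012255])}
{'t': 0.1, 'qpos': array([1.06439049e+00, 3.13948563e-01, 4.50771859e-02, 1.30360508e+00,
       1.01020100e-05, 1.43118530e+00]), 'joint_velocities': array([-0.00099258, -0.00221588,  0.0030356 , -0.00044065,  0.00018557,
        0.0010914 ]), 'joint_efforts': array([ 2.43884286e-03, -4.81721556e+01,  2.99245977e+01,  1.26329967e-02,
       -2.42738006e-04, -6.00032408e-06]), 'position': array([0.2059941 , 0.53633713, 0.23047851]), 'ee_rot': array([-3.13993028e+00, -2.43806609e-04,  2.77479762e+00]), 'wrist_force': array([ 1.16880466,  0.69142177, -0.15303176]), 'wrist_torque': array([0.01562804, 0.01344835, 0.01066399]), 'gripper_force': 0.0, 'grip_width': 0.9990197216573614}
```

View pics/top0.png

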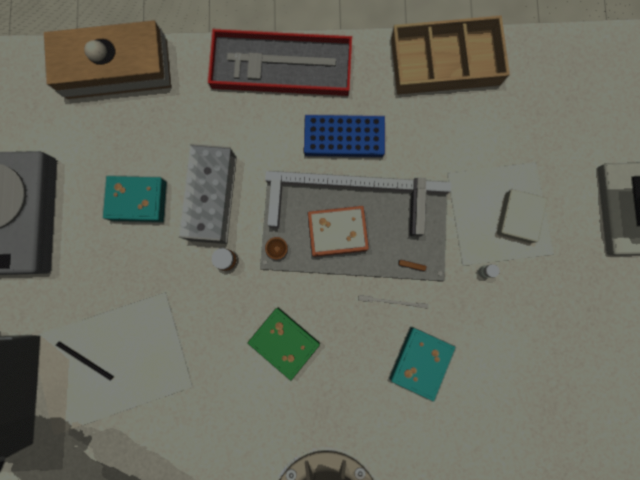

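View pics/side0.png

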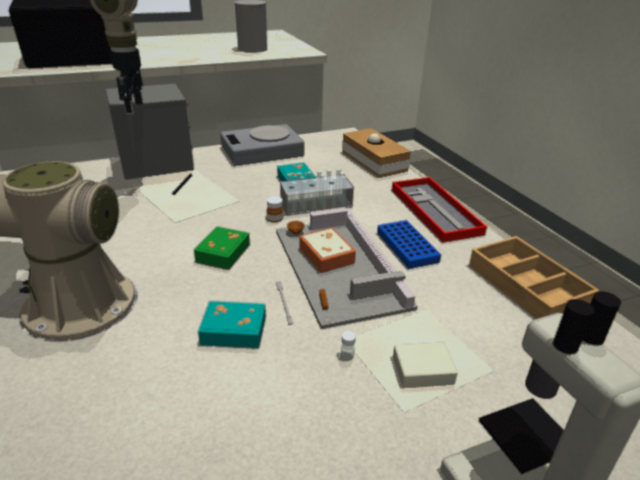

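The top view shows the block at (338,231), the fence along row ~183, the end wall at (274,200) and the jaw at (419,207). It also shows the mortar at (276,248), pestle at (412,265), jar at (223,260) and vial at (490,270). Next I'll measure the poses.

```bash
cat >> h.py <<'E'
def rect(P):
    (c,s,a)=cv2.minAreaRect((P[:,:2]*1000).astype(np.float32)); return np.round(c,1),np.round(s,1),round(a,2)
def top(name,X,dz=.006):
    m=r.cut_out("top",name)
    if not m: return print(name,None)
    k=m[0]["pixels"]; Q=X[k]; z=np.percentile(Q[:,2],90); T=Q[abs(Q[:,2]-z)<dz]
    print(name,round(m[0]["conf"],2),m[0]["bbox"],"z",round(z,4),rect(T)); return T
E
python3 - <<'E'
from h import *
p,d=r.grab_frame("top");X=cloud("top",d)
for n in("block","jaw","mortar","pestle","spatula","vial","jar","tube_rack","vial_rack"): top(n,X)
# fence top z~42, end wall ~57
v,u=np.mgrid[:480,:640]
roi=lambda a,b,c,e:(u>a)&(u<b)&(v>c)&(v<e)
F=X[roi(285,410,165,195)];F=F[(F[:,2]>.034)&(F[:,2]<.05)];print("fence",rect(F),len(F),F[:,2].mean())
W=X[roi(262,285,165,232)];W=W[(W[:,2]>.05)&(W[:,2]<.065)];print("wall",rect(W),len(W),W[:,2].mean())
J=X[roi(405,430,170,240)];J=J[(J[:,2]>.05)&(J[:,2]<.068)];print("jaw",rect(J),len(J),J[:,2].mean())
S=X[roi(255,455,160,285)];S=S[(S[:,2]>.007)&(S[:,2]<.1)];print("slab",rect(S),len(S))
B=X[roi(300,375,195,262)];B=B[(B[:,2]>.044)&(B[:,2]<.062)];print("blk",rect(B),len(B),B[:,2].mean())
E
```

```text
block 0.88 [390.0, 327.7, 65.3, 73.7] z 0.043 (array([ 283.9, -204.4]), array([ 96.4, 120.6]), 64.57)
jaw 0.81 [409.8, 176.3, 12.6, 61.0] z 0.06 (array([ 609.5, -210.5]), array([ 23. , 121.1]), 83.53)
mortar 0.85 [264.1, 237.9, 29.9, 22.9] z 0.037 (array([530.5,  93.5]), array([46.4, 46.6]), 46.22)
pestle 0.44 [400.1, 260.4, 25.6, 8.6] z 0.0272 (array([ 487.2, -196.2]), array([58.6, 12.7]), 74.79)
spatula None
vial 0.68 [259.1, 172.7, 191.3, 104.4] z 0.044 (array([620.4, -79.7]), array([399.9, 120.3]), 85.04)
jar 0.95 [212.1, 245.3, 26.2, 27.2] z 0.0619 (array([509. , 203.8]), array([41.1, 41.6]), 30.97)
tube_rack 0.57 [176.0, 141.4, 63.5, 101.7] z 0.0945 (array([648.8, 238.1]), array([ 67.7, 162.2]), 83.99)
vial_rack 0.98 [304.1, 113.5, 81.1, 46.0] z 0.0304 (array([780.8, -59.1]), array([178.8,  90.8]), 87.38)
fence (array([671.3, -62.6]), array([267.1,  21.4]), 84.95) 1229 0.04188699762931062
wall (array([625.7,  95.1]), array([ 20.3, 100.3]), 85.03) 462 0.05707318288623933
jaw (array([ 609.8, -210.4]), array([ 24.9, 121.7]), 85.43) 675 0.05648607872131299
slab (array([570.9, -75.4]), array([400.1, 239.7]), 84.98) 17996
blk (array([563. , -38.1]), array([ 95.7, 120. ]), 4.88) 2537 0.05269141249472581
```

```bash
cat >> h.py <<'E'
A=np.radians(84.98); by=np.array([np.cos(A),np.sin(A)]); bx=np.array([by[1],-by[0]]); O=bx*.5842+by*-.0255
def b2w(x,y): return O+bx*x/1000+by*y/1000   # mm -> m
def w2b(P): P=np.asarray(P)[...,:2]-O; return np.stack([P@bx,P@by],-1)*1000
def go(x,y,z,yaw):
    "board target mm, yaw deg relative to board frame of tool x"
    s=r.sense(); R=Ro.from_euler('xyz',s["ee_rot"]); p=np.append(b2w(x,y),z/1000)
    t=Ro.from_euler('xyz',[np.pi,0,np.radians(yaw)+A-np.pi/2])
    print("t",s["t"],"at",w2b(s["position"]).round(1),s["position"][2].round(4),"F",s["wrist_force"].round(1),"q",s["qpos"].round(2))
    print("turn",(R.inv()*t).as_rotvec(degrees=True).round(2),"shift cm",(R.inv().apply(p-s["position"])*100).round(2))
def blk(n):
    p,d=r.grab_frame("top");X=cloud("top",d);cv2.imwrite(f"pics/{n}.png",p[...,::-1]);b=w2b(X);z=X[...,2]
    m=(abs(b[...,0])<78)&(b[...,1]>-100)&(b[...,1]<163)&(z>.046)&(z<.0555)&(p[...,0]>p[...,2]*1.1)
    c=w2b(X[m]);print("block",cv2.minAreaRect(c.astype(np.float32)))
    m=(b[...,0]>-15)&(b[...,0]<70)&(b[...,1]<40)&(b[...,1]>-170)&(z>.05)&(z<.065)
    y=b[m][:,1];print("jaw y range",np.percentile(y,[2,50,98]).round(1)) if m.sum() else 0
E
python3 -c "
from h import *
blk('b1');go(-105,42,150,180)"
```

```text
block ((-20.090980529785156, 36.87533950805664), (95.60041046142578, 119.87847900390625), 9.741250991821289)
jaw y range [-141.9  -13.4   37.5]
t 0.65 at [-425.7  578.3] 0.2314 F [-0.3  0.   0.6] q [ 1.06  0.31  0.05  1.3  -0.    1.43]
turn [ 1.000e-02  0.000e+00 -1.599e+01] shift cm [-45.61 -42.71   8.13]
```

>>> {"fn": "apply_moves", "kwargs": {
  "series": [
    [[0,0,-8],[-4.5,-4.2,0],0.3],
    [[0,0,-16],[-45.6,-42.7,8.1],0.3],
    [[0,0,-16],[-45.6,-42.7,8.1],0.3],
    [[0,0,-16],[-45.6,-42.7,8.1],0.3],
    [[0,0,-16],[-45.6,-42.7,8.1],0.3],
    [[0,0,-16],[-45.6,-42.7,8.1],0.3],
    [[0,0,-16],[-45.6,-42.7,8.1],0.3],
    [[0,0,-16],[-45.6,-42.7,8.1],0.3],
    [[0,0,-16],[-45.6,-42.7,8.1],0.3],
    [[0,0,-16],[-45.6,-42.7,8.1],0.3]
  ]
}}

```text
t: 1.65
position: [0.4229, 0.0896, 0.1688]
ee_rot: [3.141, 0.001, 3.054]
wrist_force: [0.7, 0.3, 1.5]
grip_width: 0.699
gripper_force: 0.0
```

```bash
python3 -c "
from h import *
go(-105,42,150,180)"
```

```text
t 1.65 at [-170.8  151.7] 0.1688 F [0.7 0.3 1.5] q [ 0.02  0.07 -0.41  1.09  0.    0.11]
turn [0.02 0.08 0.  ] shift cm [ -6.58 -10.97   1.88]
```

>>> {"fn": "apply_moves", "kwargs": {
  "series": [
    [[0,0,0],[0,0,0],0.3],
    [[0,0,0],[0,0,0],0.3]
  ]
}}

```text
t: 1.85
position: [0.4223, 0.0904, 0.1685]
ee_rot: [3.141, -0.001, 3.05]
wrist_force: [-0.3, 0.3, -0.6]
grip_width: 0.696
gripper_force: 0.0
```

```bash
python3 -c "
from h import *
go(-105,42,20,180)"
```

```text
t 1.85 at [-171.5  152.5] 0.1685 F [-0.3  0.3 -0.6] q [ 0.02  0.07 -0.41  1.09  0.    0.12]
turn [ 0.02 -0.04 -0.21] shift cm [ -6.7  -11.03  14.84]
```

>>> {"fn": "apply_moves", "kwargs": {
  "series": [
    [[0,0,-0.2],[-3.4,-5,1.5],0.3],
    [[0,0,-0.2],[-6.7,-9,3],0.3],
    [[0,0,-0.2],[-6.7,-11,6],0.3],
    [[0,0,-0.2],[-6.7,-11,10],0.3],
    [[0,0,-0.2],[-6.7,-11,13],0.3],
    [[0,0,-0.2],[-6.7,-11,14.8],0.3],
    [[0,0,-0.2],[-6.7,-11,14.8],0.3],
    [[0,0,-0.2],[-6.7,-11,14.8],0.3]
  ]
}}

```text
t: 2.65
position: [0.4792, -0.0224, 0.021]
ee_rot: [3.141, -0.0, 3.06]
wrist_force: [0.4, 0.2, 0.4]
grip_width: 0.699
gripper_force: 0.0
```

```bash
python3 -c "
from h import *
go(-35,42,20,180)"
```

```text
t 2.65 at [-104.9   45.1] 0.021 F [0.4 0.2 0.4] q [-0.21  0.31 -0.53  0.74  0.   -0.13]
turn [ 0.02 -0.03  0.35] shift cm [-6.99 -0.35  0.1 ]
```

>>> {"fn": "apply_moves", "kwargs": {
  "series": [
    [[0,0,0.3],[-1,-0.3,0.1],0.3],
    [[0,0,0.3],[-1.8,-0.3,0.1],0.3],
    [[0,0,0.3],[-2.5,-0.3,0.1],0.3],
    [[0,0,0.3],[-3.2,-0.3,0.1],0.3],
    [[0,0,0.3],[-3.9,-0.3,0.1],0.3],
    [[0,0,0.3],[-4.5,-0.3,0.1],0.3],
    [[0,0,0.3],[-5.1,-0.3,0.1],0.3],
    [[0,0,0.3],[-5.7,-0.3,0.1],0.3],
    [[0,0,0.3],[-6.2,-0.3,0.1],0.3],
    [[0,0,0.3],[-6.5,-0.3,0.1],0.3]
  ]
}}

```text
t: 3.65
position: [0.5434, -0.0326, 0.0196]
ee_rot: [-3.141, -0.002, 3.052]
wrist_force: [-6.7, 0.3, 3.7]
grip_width: 0.701
gripper_force: 3.3
```

```bash
python3 -c "
from h import *
blk('b2');go(-26,42,20,180)"
```

```text
block ((0.0, 0.0), (0.0, 0.0), 0.0)
jaw y range [-142.5 -130.4 -119. ]
t 3.7 at [-39.4  40.6] 0.0196 F [-4.4  0.4  2.2] q [-0.21  0.41 -0.36  0.79 -0.   -0.12]
turn [-0.02 -0.05 -0.13] shift cm [-1.34  0.14 -0.04]
```

View pics/b2.png

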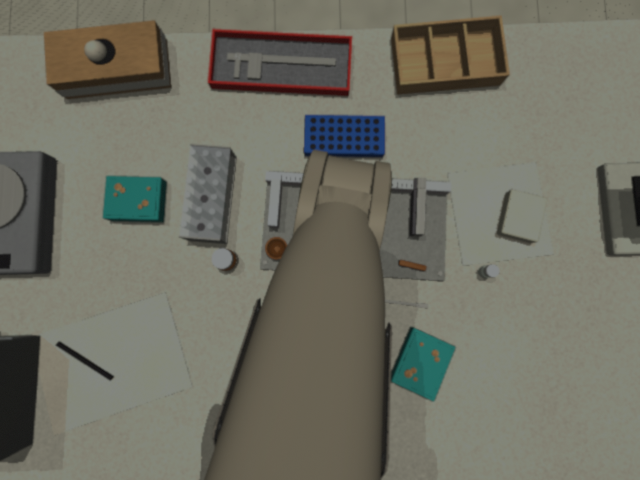

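The arm hides the block in the top view; mortar (276,248) and pestle (412,265) haven't moved. I'll push on gently and watch the force.

>>> {"fn": "apply_moves", "kwargs": {
  "series": [
    [[0,0,0],[-0.4,0,0],0.3],
    [[0,0,0],[-0.7,0,0],0.3],
    [[0,0,0],[-1.0,0,0],0.3],
    [[0,0,0],[-1.2,0,0],0.3],
    [[0,0,0],[-1.3,0,0],0.3],
    [[0,0,0],[-1.3,0,0],0.3]
  ]
}}

```text
t: 4.3
position: [0.5568, -0.0337, 0.0195]
ee_rot: [-3.141, -0.0, 3.052]
wrist_force: [-4.7, 1.4, 0.9]
grip_width: 0.704
gripper_force: 2.0
```

```bash
python3 -c "
from h import *
p,d=r.grab_frame('side');cv2.imwrite('pics/s2.png',cv2.resize(p[180:340,240:440,::-1],(800,640))[:600]);X=cloud('side',d);b=w2b(X);z=X[...,2]
m=(b[...,0]>-70)&(b[...,0]<78)&(b[...,1]>-60)&(b[...,1]<150)&(z>.047)&(z<.0555)&(p[...,0]>p[...,2]*1.1)
print(m.sum(),cv2.minAreaRect(b[m].astype(np.float32)))
go(-26,42,20,180)"
```

```text
849 ((28.12454605102539, 26.26844024658203), (121.72945404052734, 100.03284454345703), 89.51338958740234)
t 4.35 at [-26.6  40.7] 0.0195 F [-3.4 -0.6  0.4] q [-0.2   0.43 -0.33  0.81 -0.   -0.11]
turn [-0.01 -0.   -0.11] shift cm [-0.06  0.13 -0.05]
```

View pics/s2.png

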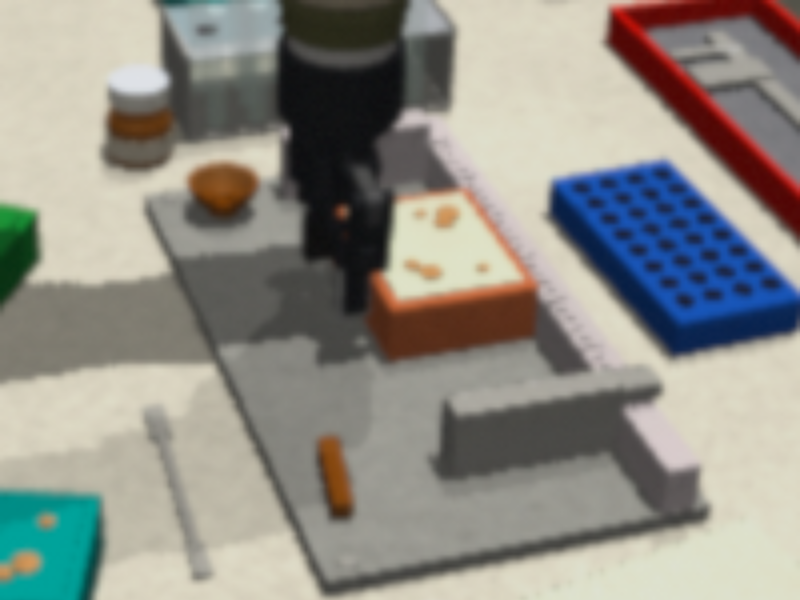

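The side crop shows the block nearly square at the fence, a few mm short, with the fingers on its front face at (360,280). I'll press on until the force rises.

>>> {"fn": "apply_moves", "kwargs": {
  "series": [
    [[0,0,0],[-0.2,0,0],0.3],
    [[0,0,0],[-0.3,0,0],0.3],
    [[0,0,0],[-0.3,0,0],0.3]
  ]
}}

```text
t: 4.65
position: [0.5584, -0.0337, 0.0195]
ee_rot: [-3.141, -0.002, 3.052]
wrist_force: [-8.1, -0.9, 4.2]
grip_width: 0.701
gripper_force: 3.8
```

>>> {"fn": "apply_moves", "kwargs": {
  "series": [
    [[0,0,0],[-0.2,0,0],0.3],
    [[0,0,0],[-0.2,0,0],0.3]
  ]
}}

```text
t: 4.85
position: [0.5583, -0.0337, 0.0193]
ee_rot: [-3.141, -0.006, 3.052]
wrist_force: [-13.0, -0.7, 8.7]
grip_width: 0.699
gripper_force: 6.4
```

>>> {"fn": "apply_moves", "kwargs": {
  "series": [
    [[0,0,0],[1.5,0,0],0.3],
    [[0,0,0],[3,0,-1],0.3],
    [[0,0,0],[3,0,-6],0.3],
    [[0,0,0],[3,0,-10],0.3],
    [[0,0,0],[3,0,-10],0.3]
  ]
}}

```text
t: 5.35
position: [0.5378, -0.0324, 0.1263]
ee_rot: [-3.14, 0.015, 3.053]
wrist_force: [1.2, -0.9, -0.3]
grip_width: 0.703
gripper_force: 0.0
```

```bash
python3 -c "
from h import *
go(34,-75,119,90)"
```

```text
t 5.35 at [-45.6  40.3] 0.1263 F [ 1.2 -0.9 -0.3] q [-0.21  0.29 -0.25  1.01  0.   -0.12]
turn [ 0.61  0.72 89.92] shift cm [ -7.97 -11.52   0.86]
```

>>> {"fn": "apply_moves", "kwargs": {
  "series": [
    [[0,0,8.5],[-2,-3,0],0.3],
    [[0,0,17],[-4,-6,0],0.3],
    [[0,0,25.5],[-6,-9,0],0.3],
    [[0,0,34],[-8,-11.5,0],0.3],
    [[0,0,42.5],[-8,-11.5,0],0.3],
    [[0,0,51],[-8,-11.5,0],0.3],
    [[0,0,59.5],[-8,-11.5,0],0.3],
    [[0,0,68],[-8,-11.5,0],0.3],
    [[0,0,76.5],[-8,-11.5,0],0.3],
    [[0,0,85],[-8,-11.5,0],0.3]
  ]
}}

```text
t: 6.35
position: [0.6027, -0.1534, 0.1195]
ee_rot: [3.139, 0.001, 1.563]
wrist_force: [0.7, 0.3, 0.3]
grip_width: 0.697
gripper_force: 0.0
```

>>> {"fn": "apply_moves", "kwargs": {
  "series": [
    [[0,0,5],[0,0,0],0.3],
    [[0,0,5],[0,0,0],0.3]
  ]
}}

```text
t: 6.55
position: [0.6025, -0.1534, 0.1195]
ee_rot: [3.139, 0.0, 1.481]
wrist_force: [0.0, 0.5, 0.2]
grip_width: 0.701
gripper_force: 0.0
```

```bash
python3 -c "
from h import *
blk('b3');go(34,-75,20,90)"
```

```text
block ((31.542856216430664, 29.91373062133789), (92.86894226074219, 120.08234405517578), 0.04494330286979675)
jaw y range [-28.    5.5  38.7]
t 6.6 at [ 29.2 -74.5] 0.1195 F [-0.9 -0.9 -0.2] q [-0.38  0.45 -0.03  1.09  0.    1.28]
turn [0.11 0.01 0.02] shift cm [-0.05  0.46  9.95]
```

View pics/b3.png

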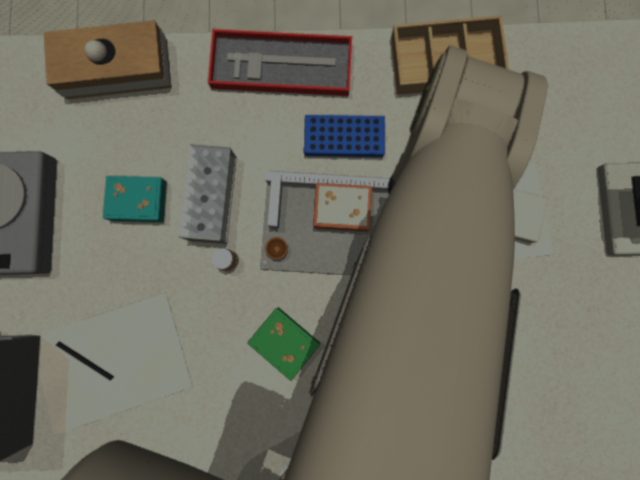

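The block at (342,206) is square and flush with the fence, at board y≈30. Next I'll lower behind its right side and push it to the end wall.

>>> {"fn": "apply_moves", "kwargs": {
  "series": [
    [[0,0,0],[0,0.3,0],0.45],
    [[0,0,0],[0,0.4,4],0.45],
    [[0,0,0],[0,0.4,8],0.45],
    [[0,0,0],[0,0.4,9.8],0.45],
    [[0,0,0],[1,0.4,9.8],0.45],
    [[0,0,0],[2,0.4,9.8],0.45],
    [[0,0,0],[2.8,0.4,9.8],0.45],
    [[0,0,0],[3.5,0.4,9.8],0.45],
    [[0,0,0],[4.2,0.4,9.8],0.45],
    [[0,0,0],[4.9,0.4,9.8],0.45]
  ]
}}

```text
t: 7.6
position: [0.611, -0.1057, 0.0235]
ee_rot: [3.138, 0.004, 1.481]
wrist_force: [-1.3, -5.8, 2.7]
grip_width: 0.551
gripper_force: 3.0
```

>>> {"fn": "apply_moves", "kwargs": {
  "series": [
    [[0,0,0],[0.7,0,0],0.45],
    [[0,0,0],[1.4,0,0],0.45],
    [[0,0,0],[2.1,0,0],0.45],
    [[0,0,0],[2.8,0,0],0.45],
    [[0,0,0],[3.5,0,0],0.45],
    [[0,0,0],[4.1,0,0],0.45],
    [[0,0,0],[4.6,0,0],0.45],
    [[0,0,0],[4.8,0,0],0.45]
  ]
}}

```text
t: 8.4
position: [0.6153, -0.0577, 0.0235]
ee_rot: [3.138, 0.003, 1.481]
wrist_force: [-0.4, -6.5, 4.6]
grip_width: 0.549
gripper_force: 3.3
```

```bash
python3 -c "
from h import *
blk('b4');go(33,35,20,90)"
```

```text
block ((31.7928466796875, 131.93772888183594), (43.149314880371094, 92.59513854980469), 89.32649993896484)
jaw y range [-142.3 -130.2 -118.8]
t 8.45 at [33.7 22.1] 0.0235 F [-0.2 -4.2  3.2] q [-0.22  0.53 -0.16  0.88 -0.    1.44]
turn [ 0.19  0.15 -0.1 ] shift cm [ 1.29 -0.08  0.35]
```

>>> {"fn": "apply_moves", "kwargs": {
  "series": [
    [[0,0,0],[0.4,-0.05,0],0.45],
    [[0,0,0],[0.8,-0.1,0],0.45],
    [[0,0,0],[1.1,-0.1,0],0.45],
    [[0,0,0],[1.2,-0.1,0],0.45],
    [[0,0,0],[1.2,-0.1,0],0.45]
  ]
}}

```text
t: 8.95
position: [0.6155, -0.0459, 0.0235]
ee_rot: [3.138, 0.003, 1.481]
wrist_force: [0.4, -6.1, 3.5]
grip_width: 0.554
gripper_force: 2.8
```

>>> {"fn": "apply_moves", "kwargs": {
  "series": [
    [[0,0,0],[0.15,0,0],0.45],
    [[0,0,0],[0.3,0,0],0.45],
    [[0,0,0],[0.3,0,0],0.45]
  ]
}}

```text
t: 9.25
position: [0.6156, -0.0459, 0.0235]
ee_rot: [3.138, 0.008, 1.479]
wrist_force: [-1.8, -15.3, 3.4]
grip_width: 0.551
gripper_force: 7.5
```

>>> {"fn": "apply_moves", "kwargs": {
  "series": [
    [[0,0,0],[0.1,0,0],0.45],
    [[0,0,0],[0.2,0,0],0.45],
    [[0,0,0],[0.2,0,0],0.45]
  ]
}}

```text
t: 9.55
position: [0.6156, -0.0459, 0.0236]
ee_rot: [3.138, 0.012, 1.478]
wrist_force: [-2.7, -21.1, 3.1]
grip_width: 0.552
gripper_force: 10.5
```

```bash
python3 -c "
from h import *
blk('b5');go(33,35,20,90)"
```

```text
block ((44.4340705871582, 160.08311462402344), (26.052024841308594, 80.26337432861328), 69.06572723388672)
jaw y range [-142.5 -130.4 -119.1]
t 9.6 at [33.  33.7] 0.0236 F [ -1.9 -21.2   3.4] q [-0.2   0.52 -0.17  0.88 -0.01  1.46]
turn [ 0.19  0.67 -0.28] shift cm [ 0.14 -0.01  0.36]
```

>>> {"fn": "apply_moves", "kwargs": {
  "series": [
    [[0,0,0],[-1,0,0],0.45],
    [[0,0,0],[-2.5,0,-1],0.45],
    [[0,0,0],[-3.5,0,-5],0.45],
    [[0,0,0],[-4.5,0,-9.5],0.45],
    [[0,0,0],[-9,0,-9.5],0.45],
    [[0,0,0],[-13.5,0,-9.5],0.45],
    [[0,0,0],[-18,0,-9.5],0.45],
    [[0,0,0],[-21.2,0,-9.5],0.45],
    [[0,0,0],[-21.2,0,-9.5],0.45],
    [[0,0,0],[-21.2,0,-9.5],0.45]
  ]
}}

```text
t: 10.6
position: [0.5953, -0.2515, 0.1171]
ee_rot: [3.141, -0.001, 1.48]
wrist_force: [-0.7, 0.4, -0.5]
grip_width: 0.552
gripper_force: 0.0
```

```bash
python3 -c "
from h import *
blk('b6');go(30,-175,28,90)"
```

```text
block ((31.1949462890625, 104.08049011230469), (93.50541687011719, 117.68473815917969), 0.05309317260980606)
jaw y range [-142.5 -130.4 -118.8]
t 10.65 at [  30.8 -171.9] 0.117 F [-1.   1.1 -0.1] q [-0.52  0.5   0.04  1.12  0.    1.14]
turn [ 0.01 -0.06 -0.1 ] shift cm [-0.32 -0.08  8.9 ]
```

View pics/b6.png

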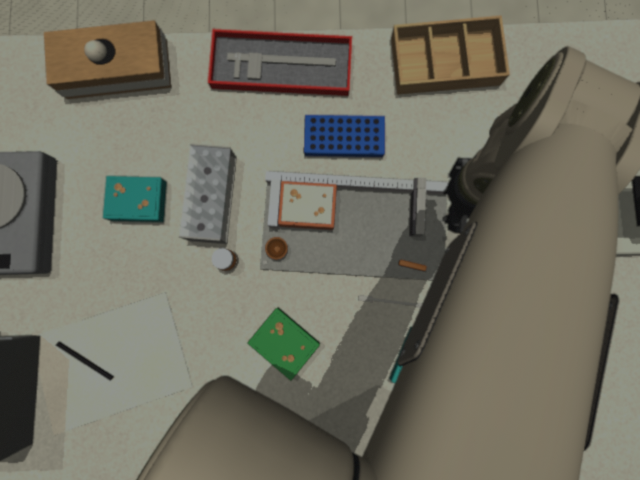

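The block at (307,205) is home: its visible edges are at board x = -15.6 and y = 45.2, so it is centred near (31.9, 105.2). Now I'll lower behind the jaw's outer face and push it.

>>> {"fn": "apply_moves", "kwargs": {
  "series": [
    [[0,0,0],[-0.5,-0.1,3],0.45],
    [[0,0,0],[-0.5,-0.1,6.5],0.45],
    [[0,0,0],[-0.5,-0.1,8.8],0.45],
    [[0,0,0],[0,-0.1,8.8],0.45],
    [[0,0,0],[0.8,-0.1,8.8],0.45],
    [[0,0,0],[1.6,-0.1,8.8],0.45],
    [[0,0,0],[2.4,-0.1,8.8],0.45],
    [[0,0,0],[3.3,-0.1,8.8],0.45],
    [[0,0,0],[4.2,-0.1,8.8],0.45],
    [[0,0,0],[5.2,-0.1,8.8],0.45]
  ]
}}

```text
t: 11.65
position: [0.6, -0.1988, 0.0296]
ee_rot: [3.14, 0.001, 1.481]
wrist_force: [0.1, -3.2, 1.4]
grip_width: 0.553
gripper_force: 1.5
```

>>> {"fn": "apply_moves", "kwargs": {
  "series": [
    [[0,0,0],[1,0,0],0.45],
    [[0,0,0],[2,0,0],0.45],
    [[0,0,0],[3,0,0],0.45],
    [[0,0,0],[4,0,0],0.45],
    [[0,0,0],[5,0,0],0.45],
    [[0,0,0],[6,0,0],0.45],
    [[0,0,0],[7,0,0],0.45],
    [[0,0,0],[8,0,0],0.45],
    [[0,0,0],[9,0,0],0.45],
    [[0,0,0],[9.8,0,0],0.45]
  ]
}}

```text
t: 12.65
position: [0.6079, -0.1004, 0.0285]
ee_rot: [-3.142, -0.0, 1.482]
wrist_force: [1.1, -3.0, 1.1]
grip_width: 0.552
gripper_force: 1.4
```

```bash
python3 -c "
from h import *
go(29.5,10,28,90)"
```

```text
t 12.65 at [ 30.2 -21.3] 0.0285 F [ 1.1 -3.   1.1] q [-0.29  0.52 -0.16  0.89  0.    1.37]
turn [-0.   -0.01 -0.08] shift cm [ 3.13 -0.07  0.05]
```

>>> {"fn": "apply_moves", "kwargs": {
  "series": [
    [[0,0,0],[0.8,0,0],0.45],
    [[0,0,0],[1.6,0,0],0.45],
    [[0,0,0],[2.2,0,0],0.45],
    [[0,0,0],[2.6,0,0],0.45],
    [[0,0,0],[2.8,0,0],0.45],
    [[0,0,0],[3,0,0],0.45],
    [[0,0,0],[3.1,0,0],0.45]
  ]
}}

```text
t: 13.35
position: [0.6106, -0.0705, 0.0285]
ee_rot: [-3.141, -0.0, 1.481]
wrist_force: [0.1, -2.5, 0.2]
grip_width: 0.55
gripper_force: 1.3
```

>>> {"fn": "apply_moves", "kwargs": {
  "series": [
    [[0,0,0],[0.1,0,0],0.45],
    [[0,0,0],[0.2,0,0],0.45],
    [[0,0,0],[0.2,0,0],0.45]
  ]
}}

```text
t: 13.65
position: [0.6107, -0.0695, 0.0285]
ee_rot: [-3.141, 0.002, 1.481]
wrist_force: [0.1, -6.2, 0.6]
grip_width: 0.551
gripper_force: 2.8
```

>>> {"fn": "apply_moves", "kwargs": {
  "series": [
    [[0,0,0],[0.1,0,0],0.45],
    [[0,0,0],[0.2,0,0],0.45],
    [[0,0,0],[0.2,0,0],0.45]
  ]
}}

```text
t: 13.95
position: [0.6107, -0.0695, 0.0286]
ee_rot: [-3.141, 0.005, 1.48]
wrist_force: [-0.8, -11.6, 0.8]
grip_width: 0.549
gripper_force: 5.9
```

Contact: the force is rising and the position has stopped. I'll back off, go up and clear, then check.

>>> {"fn": "apply_moves", "kwargs": {
  "series": [
    [[0,0,0],[-1.5,0,0],0.45],
    [[0,0,0],[-3,0,-1],0.45],
    [[0,0,0],[-3,0,-6],0.45],
    [[0,0,0],[-3,0,-10],0.45],
    [[0,0,0],[-7,0,-12],0.45],
    [[0,0,0],[-12,0,-12],0.45],
    [[0,0,0],[-17,0,-12],0.45],
    [[0,0,0],[-20,0,-12],0.45],
    [[0,0,0],[-20,0,-12],0.45],
    [[0,0,0],[-20,0,-12],0.45]
  ]
}}

```text
t: 14.95
position: [0.5924, -0.2667, 0.1487]
ee_rot: [-3.141, -0.001, 1.479]
wrist_force: [-0.2, 0.1, -0.7]
grip_width: 0.55
gripper_force: 0.0
```

```bash
python3 -c "
from h import *
blk('b7');go(30,-175,28,90)
X=cloud('top',r.grab_frame('top')[1]);b=w2b(X);z=X[...,2]
m=(b[...,0]>-15)&(b[...,0]<70)&(b[...,1]<80)&(b[...,1]>-50)&(z>.0545)&(z<.065);print(np.percentile(b[m][:,1],[2,50,98]))"
```

```text
block ((30.659141540527344, 103.11038208007812), (119.7593002319336, 94.70589447021484), 89.94970703125)
jaw y range [21.7 30.6 39.4]
t 15.0 at [  29.5 -187.2] 0.1487 F [-0.1  0.3 -0.5] q [-0.55  0.49  0.11  1.19  0.    1.12]
turn [-0.02 -0.08 -0.13] shift cm [ 1.21  0.06 12.07]
[21.87353135 32.6837489  76.80585745]
```

View pics/b7.png

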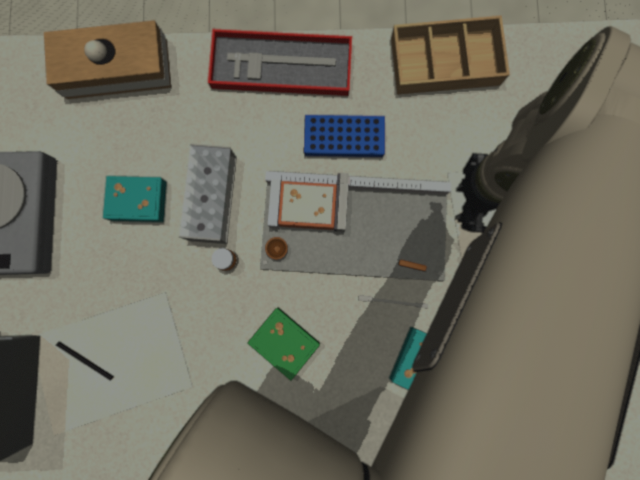

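The block at (307,205) sits between the wall and the jaw at (342,202), and the other things are in place. One last check of the block's front edge before handing in.

```bash
python3 -c "
from h import *
def edge(f):
    im=cv2.imread(f)[...,::-1].astype(float);K=cloud('top',D);return im
p,d=r.grab_frame('top');c=r.camera_model('top')
# project pixels on plane z=0.052
R1=cloud('top',np.ones((480,640)));C=np.array(c['xyz']);ray=R1-C;P=C+ray*((.052-C[2])/ray[...,2])[...,None];b=w2b(P)
for f,ys in(('b3',(-20,80)),('b6',(52,158)),('b7',(52,158))):
    im=cv2.imread(f'pics/{f}.png').astype(float);s=im[...,2]-im[...,0]
    for y0 in np.linspace(ys[0],ys[1]-30,3):
        m=(b[...,1]>y0)&(b[...,1]<y0+30)&(b[...,0]>-40)&(b[...,0]<0)
        x=b[m][:,0];v=s[m];o=[np.median(v[(x>k-1)&(x<k+1)]) for k in range(-30,-4,2)];print(f,np.round(o).astype(int))
"
```

```text
b3 [ 5  4  4  4  5 11 21 34 53 71 70 48 24]
b3 [ 7  7  6  4  5 12 21 34 56 72 76 62 28]
b3 [ 7  7  6  5  5 11 21 35 53 69 75 64 32]
b6 [ 8  8  6  5  6 15 25 42 67 82 77 45 24]
b6 [ 8  7  6  5  6 14 25 42 68 82 80 54 24]
b6 [ 7  7  6  5  6 14 23 40 64 81 77 56 27]
b7 [ 8  8  6  5  6 15 25 42 66 81 77 45 24]
b7 [ 8  7  6  5  6 14 24 42 66 81 79 54 25]
b7 [ 7  7  6  5  6 14 24 40 64 80 76 55 27]
```

The front edge hasn't moved since the block was pressed against the fence, and it is straight.

```bash
python3 -c "
from h import *
print(r.hand_in())"
```

```text
the job is handed in; nothing more can be done
None
```

I handed the job in at about 15 s; no verdict came back. By my measurements the block is flush with the fence and end wall, the jaw touches it, nothing else looked moved, and the hand is clear.

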